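# Set the rod cutter's length stop and press start

## Task

Set the rod cutter to length: push the spokes of its capstan round, one after another, until the stop's red pointer lines up with the black line on the yellow marker (do not push the stop itself). Then press the green start button fully down and let it come back up; not before the stop is set. Leave the pliers, tape measure and brush where they lie.

Things in the scene. Friction and masses are not known exactly. Their poses are not given: they have to be found in the camera images.
- cutter: Green bench rod cutter, fixed. Origin on the bench (z = 0) straight below the capstan's vertical axis; z up, x from its open front (the robot's side) to its rear. Base plate 14 mm high (x -70 to 170, y -140 to 140 mm); under the capstan a 90 x 90 mm pedestal, 64 mm high. At the deck's +y end stands the shear head (x 80 to 150, y 92 to 138 mm, top 190 mm above the bench).
- deck (a point): Middle of the cutter deck's front edge, on its top, 28 mm behind the capstan axis. The deck (cutter x 28 to 170, y -140 to 140 mm, underside 110, top 118 mm above the bench) covers the rear of the spokes' circle: only the front half, x below 28 mm, is open from above.
- hub (a point): Centre of the capstan, on its vertical axis, at the height of the spokes' centre lines, 90 mm above the bench. Steel hub of 22 mm radius (top at 109 mm) with four round level spokes, 14 mm thick, at right angles, each ending 110 mm from the axis in a 22 mm ball (one red, three black). It turns stiffly (about 0.2 N m, 2.5 to 4 N pushed at 85 mm) and stays where it is left.
- capstan (a joint): Turn of the capstan in rad, growing counterclockwise seen from above; range -0.2 to 7.5. It is the angle of the red-balled spoke from the cutter's +x, counterclockwise. 1 rad counterclockwise moves the stop 12 mm along the cutter's +y. From the starts (0 to 1.2) it needs 3.6 to 5.5 rad more, which takes more than one spoke.
- pointer (a point): Tip of the red pointer (3 mm wide) on the stop; it reaches to the rear (cutter +x), 139 mm above the bench, over the scale. Its axes are parallel to the cutter's.
- stop: The stop: a grey block 40 x 30 x 32 mm with a red pointer, on the deck; it slides along the cutter's y, driven by the capstan. Origin at the deck's top under the block's middle. Not to be pushed directly.
- marker: Yellow marker block 16 x 18 x 12 mm fixed on the scale at the rear of the deck, with a 2 mm black line across its top, along x, through its middle. Origin at the centre of its underside, axes parallel to the cutter's. The stop is set when the pointer's y in this frame is 0.
- console: Grey control console, fixed, 120 mm wide, 110 mm high at its rear. Origin on the bench below the middle of the button; z up, x from its front (the robot's side) to its rear. The front face slopes 35 degrees from level, looking up and towards its -x.
- guard (a point): Midway between the two yellow guard bars over the button: 10 mm thick, along the console's y, at console x = -14 and +12 mm, centre lines 152 mm above the bench, on legs at y = -54 and +54 mm. A tool pointing straight down cannot reach the button; one tilted about 40 degrees, its hand towards the console's -x, passes under them from the front.
- start_top (a point): Centre of the top of the green start button (36 mm across), 100 mm above the bench when up; it moves with the button. Its z axis is the button's axis, pointing out of the sloping face (towards console -x and up, 35 degrees from vertical).
- start (a joint): How far the start button is pressed along its axis, in m: 0 up, 0.008 fully down. It is a spring; fully down takes 6 N. It counts as fully down beyond 0.0065.
- pliers: Pliers lying on the bench, 165 mm long, 22 mm high, one orange and one black handle; origin at the bench near the pivot, jaws to +x. Leave alone.
- tape: White tape measure lying flat on the bench, 68 x 62 x 34 mm; origin at the centre of its underside. Leave alone.
- brush: Brush lying on the bench, along its x; origin under its middle. Leave alone.
There are look-alikes about, which are no part of the job. Leave any blue or brown look-alike of the console alone.

How it is judged:
On the way, in this order (a step that is already met when the one before it is completed fails the run):
1. the stop's pointer is brought to the marker's line, within 3 mm, by the capstan (y of pointer in the frame of marker between -0.003 and 0.003 m and velocity of joint capstan between -0.1 and 0.1 rad/s), for 0.3 s.
2. the start button is fully down (value of joint start above 0.0065 m), for 0.05 s.
At the end, for the whole second after the job is handed in: The pointer stands within 3 mm of the marker's line along the cutter's y, the capstan is at rest, and the start button, having been fully pressed after the stop was set, is up again (within 1 mm) (y of pointer in the frame of marker between -0.003 and 0.003 m and value of joint start below 0.001 m and velocity of joint capstan between -0.05 and 0.05 rad/s); the robot touches nothing.
It fails at once if the start button pressed (more than 3 mm) while the stop is not within 3 mm of the line (value of joint start above 0.003 m and not (y of pointer in the frame of marker between -0.003 and 0.003 m)).
It fails at once if the stop itself pushed by the robot (over 2 N) (contact force between any of the arm, the fingers and stop above 2 N).
It fails at once if the pliers shifted by more than 20 mm (distance of pliers from where it was at the start of the episode above 0.02 m).
It fails at once if the tape shifted by more than 20 mm (distance of tape from where it was at the start of the episode above 0.02 m).
It fails at once if the brush shifted by more than 20 mm (distance of brush from where it was at the start of the episode above 0.02 m).
It also fails if it takes over 67 s, if anything falls off the work surface, if the arm or the gripper's body presses on something with over 40 N, if the wrist force passes 120 N, or if a joint passes its speed limit or range.

## Robot

A 7-joint arm with a two-finger parallel gripper is mounted at the origin on the work surface. World frame = base frame: x ahead of the robot, y to its left, z up, the work surface at z = 0. Lengths are in m, angles in rad, forces in N, time in s.
With the tool pointing down it reaches from about 0.425 to 0.95 m from the base axis. Payload 4.7 kg.
Tool frame: the origin (TCP) lies on the centre line of the jaws, within the pads' length; the fingertips stand 22 mm ahead of it and the grasp point (between the pads) lies 3 mm ahead of it; z points along the fingers, y is the line along which they close (so a half turn about z gives the same grasp; the last joint's range is limited). The gripper opens to 87 mm and grips with 3 to 60 N. Pads are 19 mm wide; open, the fingers measure 117 mm over their backs; the gripper's body (75 mm by 190 mm) begins 51 mm behind the grasp point.
Start: joints at [1.133, 0.469, -0.049, 1.532, 0.024, 1.141, -0.082], TCP at [0.268, -0.619, 0.245] pointing down, gripper open.
Joint ranges: [-2.59, 2.59], [-0.33, 1.99], [-1.39, 1.29], [0.1, 2.45], [-1.04, 4.18], [0.21, 1.99], [-2.66, 2.66]. Speed limits (rad/s): [2.57, 2.57, 3.14, 3.14, 3.14, 3.14, 3.14].

## Interface

Orientations are given as a unit quaternion [x, y, z, w].
In Python, from station import state, read_camera, hand_in, search_frame, mark_of gives the robot as it stands.
- The arm moves only by the tool jog_arm, never from a script. Its argument "series" is a list of rows, each a list of 7 numbers: the turn, a rotation vector about the tool's x, y, z in degrees, then the shift along the tool's x, y, z in mm, then the finger opening in mm, from 0 to 87. A call has 1 to 5 rows; each row is the pose to reach, as a shift and turn from the pose commanded when the call began, along the tool's axes at that moment; what a row does not reach only later rows make up. A row lasts 1/10 s, in which the tool goes at most 50 mm and 8.59 degrees, less where a joint would pass 70% of its speed; a pose out of reach is approached as far as the arm can. A call with a gripper value outside its range is refused whole. The fingers move at their own pace and stop on an object; "squeeze" is the grip in N (left out, the last holds). Time passes only in rows, so rows that repeat a pose let the fingers close. It gives the time, the measured TCP pose, the force, the opening and the grip force at its end, in the units of the state.
- state(): the state, without advancing time (a new reading comes with each control period).
- read_camera(name): name is "side" or "top" or "wrist"; returns a dict with "color" (400x640x3 uint8, red, green, blue), "depth" (400x640 float32, m along the optical axis (not along the pixel's ray), 0 where there is no reading), "camera_matrix" (3x3 intrinsics, pixels), "k1" (the pictures are not rectified: a ray, as slopes to the right and down, at radius r is drawn at 1 + k1 r^2 times it, then the intrinsics apply), "rvec" (rotation vector, rad) and "tvec" (3), from world to camera coordinates, as OpenCV has them. Camera axes: x right, y down, z forward; pixel columns grow to the right and rows downward; lengths in m; the calibration is good to about 2 mm. A picture is of the moment at which its call begins.
- hand_in(): hands the job in; it is judged then, once.
Trained networks look in the newest picture that a camera, given by its name, has taken for a name from the list of things; names that differ only in an ending like _2 or _b are one class to them, and where a whole thing is asked for, a point or a joint stands for the part that bears it (a point fixed in the world has none). Each returns a list of dicts, best first, with "conf" (0 to 1); they miss things now and then, are a little off and sometimes report something else, mostly with a low value. They report only what shows in the picture. A call takes as long as a camera call. They do not tell look-alikes from the thing itself.
- search_frame(query, camera): "location" ([column, row] in pixels, amid what is visible of it).
- mark_of(query, camera): "location" ([column, row] in pixels: a listed point, or the origin of a listed thing).
The state is a dict: "clock": time; "joints": joint angles; "qd": joint speeds; "effort": joint torques, N m; "ee_pos": TCP position; "ee_rot": TCP orientation; "wrist_force": force on the tool from outside, world axes, zero at the start; "ft_torque": the same for the moment, N m; "width": finger opening in m; "gripper_force": force on a finger pad.
Only numpy, scipy, OpenCV 4.12 (cv2) and the standard library are available. Lean on these libraries where they do the work, as an engineer would, in place of code of your own. Each camera call takes 0.05 s, during which the arm holds its last target. There are 200 camera calls.

## Working session

There is one attempt and no reset: what is moved stays moved. The work goes in short steps, Python scripts to look and compute and a tool call to move; the robot and the scene stay as the last step left them, time stands still between calls to the robot, and variables do not carry over. Pictures are saved under pics/ and viewed, at most 11 in all, crops included, and the job is handed in when it is done.

Besides the shell and the picture viewer there is one more tool, called after ">>>" in YAML: its name, and indented under it one key for each argument. jog_arm: Moves the arm, as the interface text tells. Its arguments: {"type":"object","properties":{"series":{"type":"array"},"squeeze":{"type":"number"}},"required":["series"]}

```bash
ls; mkdir -p pics
cat > h.py <<'E'
import numpy as np, cv2
from scipy.spatial.transform import Rotation as R
from station import state, read_camera, hand_in, search_frame, mark_of
def ray(c,px):
    K=c["camera_matrix"]; k=c["k1"]
    d=np.array([(px[0]-K[0][2])/K[0][0],(px[1]-K[1][2])/K[1][1]]); s=d.copy()
    for _ in range(20): s=d/(1+k*(s@s))
    Rm=R.from_rotvec(np.ravel(c["rvec"])).as_matrix(); t=np.ravel(c["tvec"])
    return -Rm.T@t, Rm.T@np.array([s[0],s[1],1]), s
def atz(c,px,z):
    o,d,_=ray(c,px); return o+d*(z-o[2])/d[2]
def dep(c,px):
    o,d,_=ray(c,px); u,v=int(round(px[0])),int(round(px[1]))
    w=c["depth"][max(0,v-1):v+2,max(0,u-1):u+2]; w=w[w>0]
    return o+d*np.median(w) if len(w) else None
def proj(c,P):
    Rm=R.from_rotvec(np.ravel(c["rvec"])).as_matrix(); p=Rm@np.array(P)+np.ravel(c["tvec"])
    s=p[:2]/p[2]; s=s*(1+c["k1"]*(s@s)); K=c["camera_matrix"]
    return np.array([K[0][0]*s[0]+K[0][2],K[1][1]*s[1]+K[1][2]])
def save(c,n,crop=None,f=1):
    im=c["color"][:,:,::-1]
    if crop: im=im[crop[1]:crop[3],crop[0]:crop[2]]
    cv2.imwrite("pics/"+n,cv2.resize(im,None,fx=f,fy=f,interpolation=cv2.INTER_CUBIC))
E
python3 - <<'E'
from h import *
np.set_printoptions(precision=3,suppress=True)
C={n:read_camera(n) for n in("top","side")}
save(C["top"],"top1.png",f=1.25); save(C["side"],"side1.png",f=1.25)
for n in C:
  o,d,_=ray(C[n],(320,200)); print(n,o,d)
  for q in["cutter","deck","hub","pointer","marker","stop","console","guard","start_top","capstan","pliers","tape","brush"]:
    for m in mark_of(q,n)[:3]:
      print(n,q,np.round(m["location"],1),round(m["conf"],2),dep(C[n],m["location"]))
E
```

```text
pics
top [0.295 0.078 1.527] [ 0.14   0.017 -0.99 ]
top cutter [403.  193.1] 0.86 [ 0.514 -0.164  0.109]
top deck [406.5 182.3] 0.61 [ 0.547 -0.175  0.117]
top hub [406.7 193.1] 0.87 [ 0.514 -0.176  0.109]
top pointer [287.3 189.6] 0.74 [0.523 0.203 0.152]
top pointer [415.3 144.5] 0.72 [ 0.668 -0.206  0.129]
top pointer [433.7 141.6] 0.66 [ 0.677 -0.265  0.128]
top marker [414.9 143.9] 0.39 [ 0.67  -0.204  0.13 ]
top stop [436.6 154.8] 0.57 [ 0.628 -0.267  0.149]
top stop [433.2 141.8] 0.43 [ 0.678 -0.265  0.121]
top stop [289.6 194.5] 0.26 [0.519 0.203 0.072]
top console [292.5 264.3] 0.95 [0.292 0.187 0.156]
top console [249.5 138.9] 0.7 [0.713 0.34  0.059]
top console [290.2 191.9] 0.62 [0.515 0.194 0.152]
top guard [289.  267.7] 0.97 [0.281 0.202 0.101]
top guard [241.9 128.6] 0.77 [0.735 0.356 0.107]
top guard [286.8 185.6] 0.68 [0.543 0.209 0.106]
top start_top [290.9 264. ] 0.52 [0.293 0.192 0.155]
top start_top [400.6 195.6] 0.46 [ 0.507 -0.158  0.1  ]
top start_top [289.2 189.5] 0.41 [0.523 0.197 0.154]Traceback (most recent call last):
  File "<stdin>", line 8, in <module>
ValueError: it knows: brush, console, cutter, deck, guard, hub, marker, pliers, pointer, start_top, stop, tape
```

View pics/top1.png

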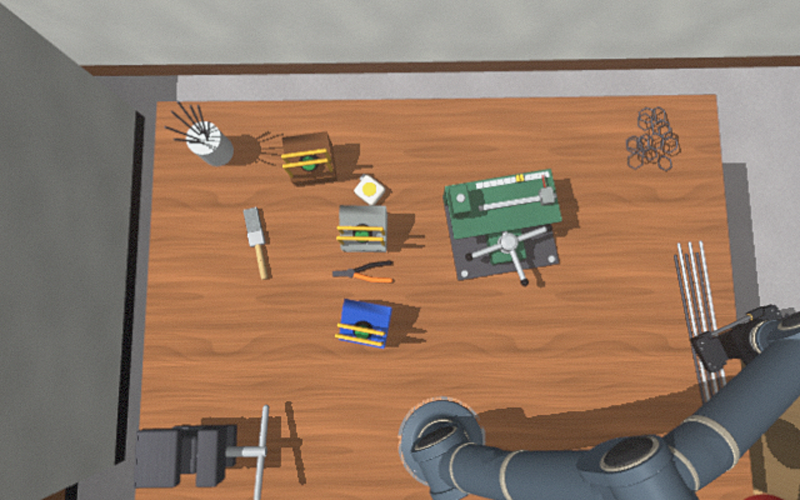

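View pics/side1.png

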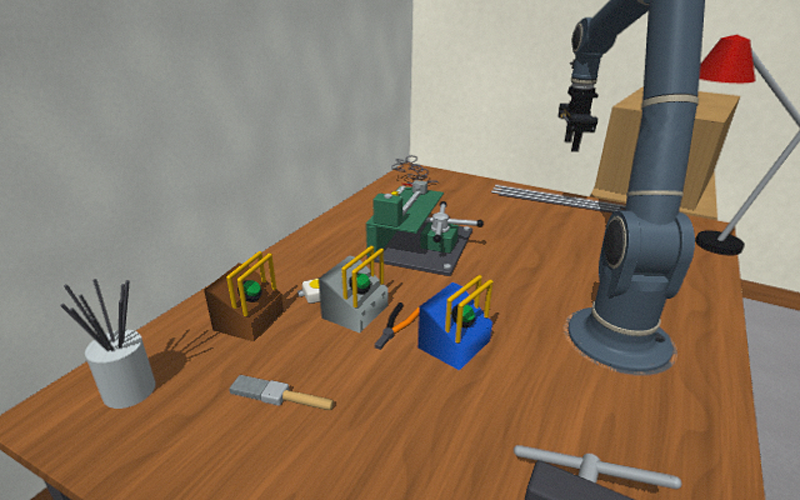

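The top view shows three consoles: grey at (290,183), the right one; blue at (290,258) and brown at (246,128), both look-alikes. The cutter hub is at (407,193), the yellow marker at about (416,142) and the stop at about (437,153). Next is one close crop of the cutter, plus depth measurements.

Run:
```python
from h import *
np.set_printoptions(precision=4,suppress=True)
c=read_camera("top")
im=c["color"]
a=im[130:235,350:455]; b=im[155:210,262:317]
A=cv2.resize(a,(525,525),interpolation=cv2.INTER_CUBIC)
B=cv2.resize(b,(275,275),interpolation=cv2.INTER_CUBIC)
o=np.zeros((525,800,3),np.uint8); o[:,:525]=A; o[:275,525:]=B
cv2.imwrite("pics/crop1.png",o[:,:,::-1])
ii=im.astype(int)
r,g,bl=ii[...,0],ii[...,1],ii[...,2]
def blobs(m,box,n):
    mm=np.zeros(m.shape,np.uint8); x0,y0,x1,y1=box; mm[y0:y1,x0:x1]=m[y0:y1,x0:x1]
    k,l,s,ce=cv2.connectedComponentsWithStats(mm)
    for i in range(1,k):
        if s[i,4]>2: print(n,ce[i],s[i],dep(c,ce[i]))
blobs((r>120)&(g<70)&(bl<70),(350,130,455,235),"red")
blobs((r>180)&(g>140)&(bl<90),(350,130,455,235),"yellow")
# hub fit: depth points
for q in["cutter","deck","hub","marker","pointer","stop"]:
    for m in mark_of(q,"top")[:3]: print(q,np.round(m["location"],1),round(m["conf"],2),dep(c,m["location"]))
# deck top plane points
pts=[]
for v in range(130,225):
  for u in range(350,455):
    p=dep(c,(u,v))
    if p is not None: pts.append(p)
pts=np.array(pts,np.float32); np.save("pts.npy",pts)
for lo,hi in((.116-.003,.121),(.009,.018)):
    q=pts[(pts[:,2]>lo)&(pts[:,2]<hi)][:,:2]
    rc=cv2.minAreaRect((q*1000).astype(np.float32)); print(lo,len(q),rc,cv2.boxPoints(rc))
```

```text
yellow [415.6667 142.0556] [413 140   6   5  18] [ 0.6751 -0.2065  0.1325]
cutter [401.2 198.9] 0.85 [ 0.4994 -0.1628  0.0789]
deck [407.2 183.1] 0.83 [ 0.5449 -0.1775  0.1164]
hub [406.5 190. ] 0.64 [ 0.5242 -0.1762  0.1065]
marker [401.1 195.4] 0.64 [ 0.5071 -0.1586  0.1044]
marker [417.  142.9] 0.48 [ 0.6719 -0.2104  0.1337]
pointer [429.9 142.5] 0.46 [ 0.6768 -0.2552  0.1184]
stop [433.8 156.7] 0.74 [ 0.622  -0.2578  0.1506]
stop [292.9 151.4] 0.15 [0.6745 0.1947 0.0345]
0.113 2760 ((611.9345703125, -162.9472198486328), (142.24917602539062, 280.157958984375), 9.082768440246582) [[ 519.5887  -35.8525]
 [ 563.8148 -312.4976]
 [ 704.2804 -290.042 ]
 [ 660.0543  -13.3969]]
0.009 1704 ((555.7171630859375, -171.63804626464844), (228.4166259765625, 284.4786682128906), 7.869762897491455) [[ 423.1088  -46.3759]
 [ 462.0601 -328.1754]
 [ 688.3255 -296.9001]
 [ 649.3742  -15.1007]]
```

View pics/crop1.png

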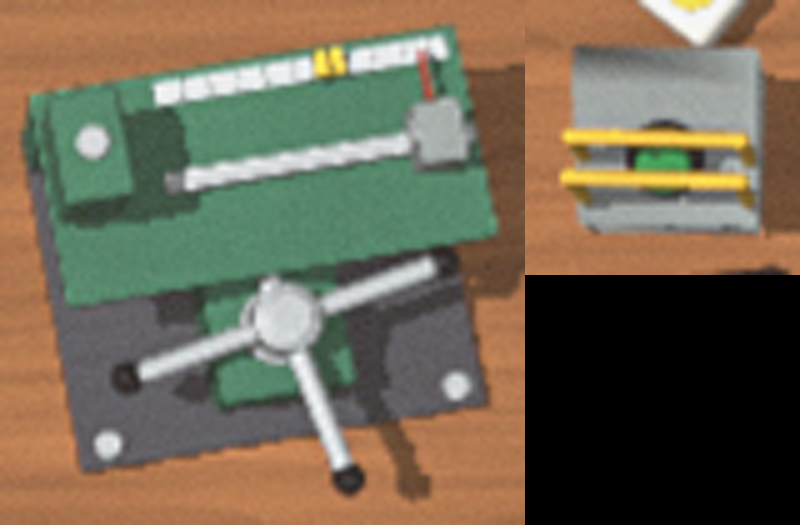

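The crop confirms the grey console (button between yellow bars) and shows the marker at (416,142.6). The pointer tip is at about (435,141). Three black spokes show, at crop pixels (127,377), (347,478) and (440,262), so the red one is hidden under the deck at about 0.2 rad. I'll compute the offsets and the first approach.

```bash
cat >> h.py <<'E'
np.set_printoptions(precision=4,suppress=True)
YAW=np.radians(9.08); HUB=np.array([0.5142,-0.1786])
Rc=np.array([[np.cos(YAW),-np.sin(YAW)],[np.sin(YAW),np.cos(YAW)]])
def cut(x,y,z): return np.r_[HUB+Rc@[x,y],z]
def tocut(p): return np.r_[Rc.T@(np.array(p[:2])-HUB),p[2]]
def rel(p,Rt=None):   # row from present pose: turn deg, shift mm
    s=state(); R0=R.from_quat(s["ee_rot"]); 
    rv=np.zeros(3) if Rt is None else np.degrees((R0.inv()*Rt).as_rotvec())
    return np.r_[rv,R0.inv().apply(np.array(p)-s["ee_pos"])*1000].round(1)
def down(yaw): # tool z down, tool y along world yaw+90 (or half turn)
    y=np.array([-np.sin(yaw),np.cos(yaw),0]); z=np.array([0,0,-1.])
    return R.from_matrix(np.c_[np.cross(y,z),y,z])
def fing(th,r=.078,gap=0):
    t=np.radians(th); n=np.array([-np.sin(t),np.cos(t)]); h=.0095*abs(n[0])+.015*abs(n[1])
    return r*np.array([np.cos(t),np.sin(t)])-n*(.007+h+gap)
E
python3 - <<'E'
from h import *
c=read_camera("top")
print("marker",tocut(atz(c,(416,142.6),.132)),"tip",tocut(atz(c,(435,141),.139)),"root",tocut(atz(c,(436,150),.139)))
for p in((127,377),(347,478),(440,262)):
    q=tocut(atz(c,(350+p[0]/5,130+p[1]/5),.09)); print(q,np.degrees(np.arctan2(q[1],q[0])))
s=state(); print(s["ee_pos"],R.from_quat(s["ee_rot"]).as_matrix(),s["clock"])
a=fing(101,gap=.006); print(a)
p=cut(a[0],a[1],.245)
for k in(0,np.pi): print(p,rel(p,down(YAW+k)))
E
```

```text
marker [ 0.1527 -0.0537  0.132 ] tip [ 0.1458 -0.1125  0.139 ] root [ 0.1164 -0.1097  0.139 ]
[-0.0201  0.1063  0.09  ] 100.720842457629
[-0.1085 -0.0209  0.09  ] -169.0998596931554
[ 0.0196 -0.1083  0.09  ] -79.75044875614047
[ 0.2684 -0.6194  0.2446] [[ 0.9176  0.3976  0.0001]
 [ 0.3976 -0.9176 -0.0001]
 [ 0.0001  0.0001 -1.    ]] 0.95
[0.0098 0.0814]
[ 0.5111 -0.0967  0.245 ] [   0.     0.  -165.7  430.5 -383.1   -0.4]
[ 0.5111 -0.0967  0.245 ] [   0.    -0.    14.3  430.5 -383.1   -0.4]
```

>>> jog_arm:
  series:
    - [0,0,14.3,430.5,-383,0,0]
    - [0,0,14.3,430.5,-383,0,0]
    - [0,0,14.3,430.5,-383,0,0]
    - [0,0,14.3,430.5,-383,0,0]
    - [0,0,14.3,430.5,-383,0,0]
  squeeze: 20

```text
clock: 1.45
ee_pos: [0.3743, -0.3908, 0.2448]
ee_rot: [0.997, 0.079, 0.0, 0.0]
wrist_force: [1.7, 0.4, 0.7]
width: 0.055
gripper_force: 0.0
```

Run:
```python
from h import *
a=fing(101,gap=.006); print(rel(cut(a[0],a[1],.245),down(YAW+np.pi)), state()["ee_pos"])
```

```text
[   0.    -0.     0.   181.6 -268.7   -0.2] [ 0.3743 -0.3908  0.2448]
```

>>> jog_arm:
  series:
    - [0,0,0,182,-269,0,0]
    - [0,0,0,182,-269,0,0]
    - [0,0,0,182,-269,0,0]
    - [0,0,0,182,-269,0,0]
    - [0,0,0,182,-269,0,0]

```text
clock: 1.95
ee_pos: [0.4798, -0.1642, 0.245]
ee_rot: [0.997, 0.079, 0.0, 0.0]
wrist_force: [1.1, -0.1, 0.3]
width: 0.0149
gripper_force: 0.0
```

>>> jog_arm:
  series:
    - [0,0,0,28,-41,0,0]
    - [0,0,0,55,-82,0,0]
    - [0,0,0,55,-82,0,0]

```text
clock: 2.25
ee_pos: [0.5229, -0.068, 0.2452]
ee_rot: [0.996, 0.086, 0.002, -0.002]
wrist_force: [-1.0, 0.6, -0.2]
width: 0.0012
gripper_force: 0.0
```

Run:
```python
from h import *
a=fing(101,gap=.006); print(rel(cut(a[0],a[1],.096),down(YAW+np.pi)), tocut(state()["ee_pos"]),state()["width"])
c=read_camera("wrist"); save(c,"w1.png")
for q in["hub","deck","marker","pointer"]:
    for m in mark_of(q,"wrist")[:2]: 
        p=dep(c,m["location"]); print(q,np.round(m["location"],1),round(m["conf"],2),None if p is None else tocut(p))
```

```text
[ -0.2  -0.2   0.8 -17.1  26.7 149. ] [0.026  0.1078 0.2452] 0.0011862078891620742
hub [437.3 218.6] 0.77 [0.0062 0.0093 0.109 ]
deck [454.9 197.2] 0.6 [0.0271 0.0004 0.1172]
marker [556.9  20.2] 0.8 [ 0.151  -0.0439  0.133 ]
```

View pics/w1.png

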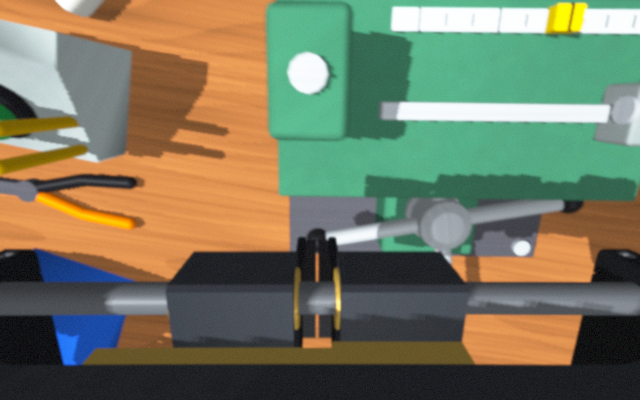

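The wrist view shows the deck edge level (yaw is right), the hub at (445,222), the marker line at (570,17), and the fingers near the left spoke's ball at (318,237). The tool overshot slightly, so I'll correct first and then descend.

>>> jog_arm:
  series:
    - [0,0,0,-17,27,0,0]
    - [0,0,0,-17,27,0,0]
    - [0,0,0,-17,27,0,0]
    - [0,0,0,-17,27,0,0]

```text
clock: 2.9
ee_pos: [0.5079, -0.1059, 0.2447]
ee_rot: [0.997, 0.079, 0.0, -0.0]
wrist_force: [0.7, -0.1, 0.4]
width: 0.0002
gripper_force: 0.0
```

Run:
```python
from h import *
a=fing(101,gap=.006); print(rel(cut(a[0],a[1],.096),down(YAW+np.pi)), tocut(state()["ee_pos"]))
c=read_camera("wrist")
K=c["color"].astype(int); 
print("marker line",[tocut(atz(c,p,.132)) for p in((570,17),(567,17))])
for q in["hub","marker"]:
    for m in mark_of(q,"wrist")[:2]: 
        p=dep(c,m["location"]); print(q,np.round(m["location"],1),round(m["conf"],2),None if p is None else tocut(p))
m=(c["depth"]>0); b=[]
for v in range(120,300,2):
  for u in range(350,560,2):
    p=dep(c,(u,v))
    if p is not None:
      p=tocut(p)
      if abs(p[2]-.109)<.003 and np.hypot(p[0],p[1])<.035: b.append(p)
b=np.array(b); print("hub top",len(b),b.mean(0) if len(b) else 0)
if len(b): print(cv2.minEnclosingCircle((b[:,:2]*1000).astype(np.float32)))
```

```text
[ -0.   -0.   -0.    4.5  -8.6 148.7] [0.0052 0.0728 0.2447]
marker line [array([ 0.1297, -0.0895,  0.132 ]), array([ 0.1297, -0.0876,  0.132 ])]
hub [402.5 193.1] 0.71 [0.0058 0.0044 0.1094]
hub [568.5  76.1] 0.29 [ 0.0933 -0.0893  0.142 ]
hub top 403 [-0.0001  0.0016  0.1086]
((-1.0144617557525635, 0.6598242521286011), 19.59528350830078)
```

>>> jog_arm:
  series:
    - [0,0,0,5,-8.5,10,0]
    - [0,0,0,5,-8.5,55,0]
    - [0,0,0,5,-8.5,100,0]
    - [0,0,0,5,-8.5,130,0]
    - [0,0,0,5,-8.5,149,0]

```text
clock: 3.55
ee_pos: [0.51, -0.0949, 0.0923]
ee_rot: [0.997, 0.08, -0.002, -0.001]
wrist_force: [0.9, 0.3, 0.4]
width: 0.0005
gripper_force: 0.0
```

Run:
```python
from h import *
s=state(); print(tocut(s["ee_pos"]),s["wrist_force"])
q0=fing(101,gap=.006)
for th in range(101,301,15): print(th,(fing(th)-q0)*1000*[1,-1], fing(th)*1000)
```

```text
[0.0091 0.0833 0.0923] [0.8595 0.2959 0.3929]
101 [-5.8898  1.1449] [ 3.952  80.2281]
116 [-24.1586   1.5728] [-14.3169  79.8001]
131 [-42.8933   6.7532] [-33.0516  74.6197]
146 [-60.6678  17.239 ] [-50.8261  64.134 ]
161 [-75.6888  33.0255] [-65.8471  48.3474]
176 [-86.0734  53.3609] [-76.2317  28.012 ]
191 [-90.8997  73.1514] [-81.058    8.2215]
206 [-90.7519  93.4138] [-80.9102 -12.0409]
221 [-84.8174 114.015 ] [-74.9757 -32.6421]
236 [-72.7453 133.0289] [-62.9036 -51.656 ]
251 [-54.9652 148.3301] [-45.1235 -66.9572]
266 [-32.7632 157.9606] [-22.9215 -76.5876]
281 [-13.7937 161.601 ] [ -3.952  -80.2281]
296 [  4.4752 161.1731] [ 14.3169 -79.8001]
```

>>> jog_arm:
  series:
    - [0,0,0,-14,1.5,0,0]
    - [0,0,0,-33,4,0,0]
    - [0,0,0,-52,12,0,0]
    - [0,0,0,-68,25,0,0]
    - [0,0,0,-81,43,0,0]

```text
clock: 4.05
ee_pos: [0.4393, -0.1505, 0.0971]
ee_rot: [0.997, 0.081, 0.002, 0.0]
wrist_force: [1.8, 2.9, 0.2]
width: 0.0005
gripper_force: 1.5
```

Run:
```python
from h import *
s=state(); print(tocut(s["ee_pos"]),s["wrist_force"],s["clock"])
c=read_camera("top"); save(c,"t2.png",(350,130,455,235),5)
```

```text
[-0.0695  0.0395  0.0971] [1.8056 2.8724 0.1867] 4.05
```

View pics/t2.png

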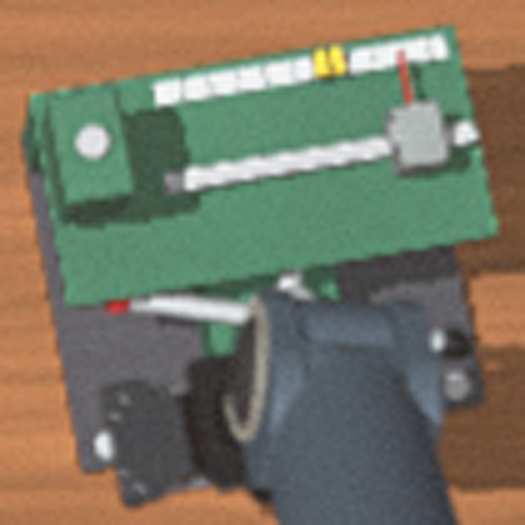

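The pushing works: the red ball has come round to (117,305) in the crop and the stop has moved left. I'll continue the sweep.

>>> jog_arm:
  series:
    - [0,0,0,-8,15,0,0]
    - [0,0,0,-10,34,0,0]
    - [0,0,0,-9,54,0,0]
    - [0,0,0,-3,73,0,0]
    - [0,0,0,9,90,0,0]

```text
clock: 4.6
ee_pos: [0.4601, -0.2377, 0.0958]
ee_rot: [0.997, 0.08, -0.002, -0.001]
wrist_force: [-1.4, 3.8, 0.2]
width: 0.0004
gripper_force: 1.7
```

>>> jog_arm:
  series:
    - [0,0,0,17,14,0,0]
    - [0,0,0,38,23,0,0]
    - [0,0,0,52,26,0,0]
    - [0,0,0,56,26.5,0,0]
    - [0,0,0,56,26.5,0,0]

```text
clock: 5.1
ee_pos: [0.521, -0.2557, 0.0957]
ee_rot: [0.997, 0.08, -0.0, -0.0]
wrist_force: [-0.8, -0.1, -0.3]
width: 0.0005
gripper_force: 0.0
```

Run:
```python
from h import *
s=state(); print(tocut(s["ee_pos"]),s["wrist_force"],s["clock"])
```

```text
[-0.0055 -0.0772  0.0957] [-0.7517 -0.1105 -0.2977] 5.1
```

>>> jog_arm:
  series:
    - [0,0,0,-6,0,0,0]
    - [0,0,0,-6,0,-40,0]
    - [0,0,0,-6,0,-80,0]
    - [0,0,0,-40,-40,-80,0]
    - [0,0,0,-75,-75,-80,0]

```text
clock: 5.6
ee_pos: [0.4368, -0.1954, 0.1772]
ee_rot: [0.997, 0.079, 0.002, 0.001]
wrist_force: [-0.8, 0.7, -0.5]
width: 0.0003
gripper_force: 0.0
```

>>> jog_arm:
  series:
    - [0,0,0,0,-37,0,0]
    - [0,0,0,0,-37,0,0]
    - [0,0,0,0,-37,0,0]

```text
clock: 5.9
ee_pos: [0.4306, -0.1589, 0.1763]
ee_rot: [0.997, 0.08, 0.001, 0.001]
wrist_force: [-0.3, -0.7, 0.8]
width: 0.0004
gripper_force: 0.0
```

Run:
```python
from h import *
s=state(); print(tocut(s["ee_pos"]),s["clock"])
C=read_camera("top"); W=read_camera("wrist")
A=cv2.resize(C["color"][130:235,350:455],(400,400),interpolation=cv2.INTER_CUBIC)
B=cv2.resize(W["color"],(400,250)); o=np.zeros((400,800,3),np.uint8);o[:,:400]=A;o[:250,400:]=B
cv2.imwrite("pics/t3.png",o[:,:,::-1])
for c in(C,W):
  r,g,b=[c["color"][...,i].astype(int) for i in range(3)]
  m=((r>110)&(g<60)&(b<60)).astype(np.uint8)
  k,l,st,ce=cv2.connectedComponentsWithStats(m)
  for i in range(1,k):
    if st[i,4]>4: q=tocut(atz(c,ce[i],.092)); print(ce[i],st[i,4],q,np.degrees(np.arctan2(q[1],q[0])),tocut(atz(c,ce[i],.139)))
```

```text
[-0.0795  0.0326  0.1763] 5.9
[608.2571 397.7857] 70 [-0.7142 -0.4762  0.092 ] -146.3068273946911 [-0.6965 -0.4511  0.139 ]
[392.2838 248.6757] 74 [-0.1045 -0.0194  0.092 ] -169.46028143744408 [-0.0833 -0.0084  0.139 ]
```

View pics/t3.png

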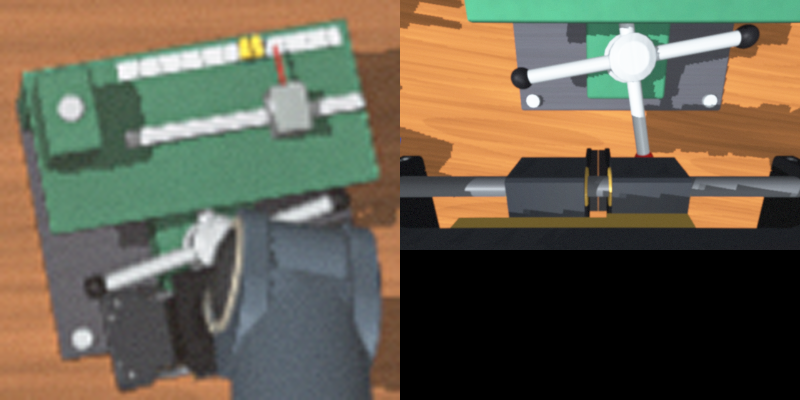

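Red is now at about 190°, and the pointer stands at crop (275,48) against the marker at (252,46), so roughly 19 mm or 93° remains. I'll descend behind the red spoke and sweep to about 262°.

>>> jog_arm:
  series:
    - [0,0,0,0,0,40,0]
    - [0,0,0,0,0,80,0]
    - [0,0,0,0,0,80,0]
    - [0,0,0,-1,18,80,0]
    - [0,0,0,-1,34,80,0]

```text
clock: 6.5
ee_pos: [0.436, -0.1931, 0.0965]
ee_rot: [0.997, 0.079, 0.0, -0.0]
wrist_force: [1.3, 3.3, -0.1]
width: 0.0003
gripper_force: 1.6
```

>>> jog_arm:
  series:
    - [0,0,0,2,16,0,0]
    - [0,0,0,8,32,0,0]
    - [0,0,0,18,51,0,0]
    - [0,0,0,33,64,0,0]
    - [0,0,0,46,72,0,0]

```text
clock: 7.0
ee_pos: [0.4919, -0.2583, 0.0963]
ee_rot: [0.997, 0.078, -0.001, -0.0]
wrist_force: [-1.9, 1.9, -0.0]
width: 0.0007
gripper_force: 1.4
```

>>> jog_arm:
  series:
    - [0,0,0,0,0,0,0]
    - [0,0,0,0,0,0,0]

```text
clock: 7.2
ee_pos: [0.4923, -0.2575, 0.0963]
ee_rot: [0.997, 0.079, 0.0, 0.001]
wrist_force: [1.4, -0.1, -0.6]
width: 0.0002
gripper_force: 0.0
```

```bash
cat > m.py <<'E'
from h import *
s=state(); print(tocut(s["ee_pos"]),s["wrist_force"],s["clock"])
c=read_camera("top"); im=cv2.resize(c["color"][125:165,395:450],None,fx=10,fy=10,interpolation=cv2.INTER_CUBIC)
r,g,b=[im[...,i].astype(int) for i in range(3)]
yel=(r>150)&(g>120)&(b<90); red=(r>110)&(g<95)&(b<95)
def ys(m,z):
    v,u=np.nonzero(m); return np.array([tocut(atz(c,(395+(x+.5)/10-.5,125+(y+.5)/10-.5),z)) for x,y in list(zip(u,v))[::7]])
Y=ys(yel,.132); Rr=ys(red,.139)
my=(Y[:,1].min()+Y[:,1].max())/2
print("marker mean",Y.mean(0),"mid",my,np.ptp(Y[:,1]),len(Y))
print("pointer mean",Rr.mean(0),Rr[:,0].min(),Rr[:,0].max(),len(Rr),"diff mm",(Rr[:,1].mean()-Y[:,1].mean())*1e3,(np.median(Rr[:,1])-my)*1e3)
import sys
if len(sys.argv)>1: cv2.imwrite("pics/"+sys.argv[1],im[:,:,::-1])
E
python3 m.py t4.png
```

```text
[-0.034  -0.0744  0.0963] [ 1.4221 -0.1022 -0.6094] 7.2
marker mean [ 0.1866 -0.0774  0.132 ] mid -0.07923680205304619 0.18235561822270044 9285
pointer mean [ 0.1141 -0.1316  0.139 ] 0.06682003239980813 0.14867030022743996 860 diff mm -54.249904281057745 -63.75464640617477
```

View pics/t4.png

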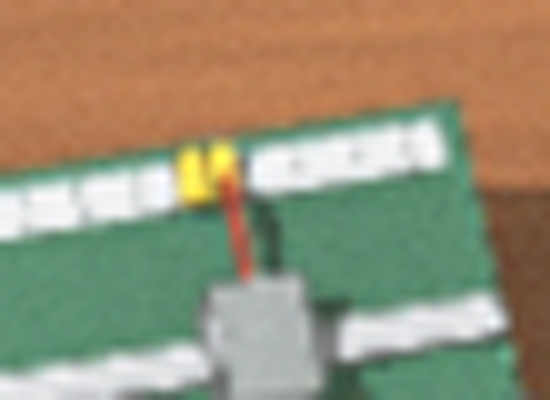

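The crop shows the marker spanning x 178–238 with its line at about (208,174). The pointer axis runs from (247,275) to (232,182).

```bash
cat > m.py <<'E'
from h import *
import sys
def C(c,u,v,z): return tocut(atz(c,(395+(u+.5)/10-.5,125+(v+.5)/10-.5),z))
c=read_camera("top"); im=cv2.resize(c["color"][125:165,395:450],None,fx=10,fy=10,interpolation=cv2.INTER_CUBIC)
r,g,b=[im[...,i].astype(int) for i in range(3)]
yel=(r>170)&(g>150)&(b<70); red=(r>130)&(g<85)&(b<85); yel[:130]=0; red[:130]=0
for m,z in((yel,.132),(red,.139)):
    v,u=np.nonzero(m); q=np.array([C(c,a,d,z) for a,d in list(zip(u,v))[::5]]); print(len(q),q.mean(0),np.median(q,0),q.min(0),q.max(0))
if len(sys.argv)>1: cv2.imwrite("pics/"+sys.argv[1],im[:,:,::-1])
E
python3 - <<'E'
import sys; sys.argv=["m"]
from m import *
print(C(c,208,174,.132),C(c,232,182,.139),C(c,247,275,.139))
E
```

```text
18 [ 0.1509 -0.0509  0.132 ] [ 0.1483 -0.0514  0.132 ] [ 0.1471 -0.0563  0.132 ] [ 0.1614 -0.0467  0.132 ]
47 [ 0.1426 -0.0558  0.139 ] [ 0.1433 -0.0557  0.139 ] [ 0.1233 -0.0586  0.139 ] [ 0.1477 -0.0535  0.139 ]
[ 0.1551 -0.0521  0.132 ] [ 0.1496 -0.0574  0.139 ] [ 0.119  -0.0561  0.139 ]
```

About 4.5–5.5 mm (around 23°) is left. I'll push slowly by about 18°, then look from close by.

>>> jog_arm:
  series:
    - [0,0,0,8,2,0,0]
    - [0,0,0,15,4,0,0]
    - [0,0,0,20,5,0,0]
    - [0,0,0,23,5,0,0]
    - [0,0,0,23,5,0,0]

```text
clock: 7.8
ee_pos: [0.5162, -0.2575, 0.0955]
ee_rot: [0.997, 0.08, 0.0, -0.0]
wrist_force: [-0.9, 1.2, 0.3]
width: 0.0005
gripper_force: 0.5
```

>>> jog_arm:
  series:
    - [0,0,0,-6,0,0,0]
    - [0,0,0,-6,0,-40,0]
    - [0,0,0,-6,0,-90,0]
    - [0,0,0,-6,0,-140,0]
    - [0,0,0,-6,0,-190,0]

```text
clock: 8.3
ee_pos: [0.5096, -0.2591, 0.288]
ee_rot: [0.997, 0.079, 0.001, 0.001]
wrist_force: [0.3, -0.4, -0.3]
width: 0.0004
gripper_force: 0.0
```

>>> jog_arm:
  series:
    - [0,0,0,40,-20,0,0]
    - [0,0,0,60,-30,0,0]
    - [0,0,0,60,-30,0,0]

```text
clock: 8.6
ee_pos: [0.5669, -0.2165, 0.2863]
ee_rot: [0.997, 0.082, 0.002, -0.0]
wrist_force: [-0.6, 1.0, -0.4]
width: 0.0005
gripper_force: 0.0
```

Run:
```python
from h import *
s=state(); print(tocut(s["ee_pos"]),s["clock"])
c=read_camera("wrist")
p=proj(c,cut(.15,-.053,.135)); print(p)
for q in("marker","pointer"):
  for m in mark_of(q,"wrist")[:2]: print(q,m["location"],m["conf"],tocut(atz(c,m["location"],.132 if q=="marker" else .139)))
u,v=[int(max(40,t)) for t in p]; x0=min(max(u-60,0),520); y0=max(v-40,0)
print(x0,y0); save(c,"w4.png",(x0,y0,x0+120,y0+90),6)
```

```text
[ 0.0461 -0.0457  0.2863] 8.6
[328.5862  59.017 ]
marker [327.7, 58.6] 0.69 [ 0.1506 -0.0524  0.132 ]
pointer [327.5, 59.3] 0.71 [ 0.1494 -0.0521  0.139 ]
268 19
```

View pics/w4.png

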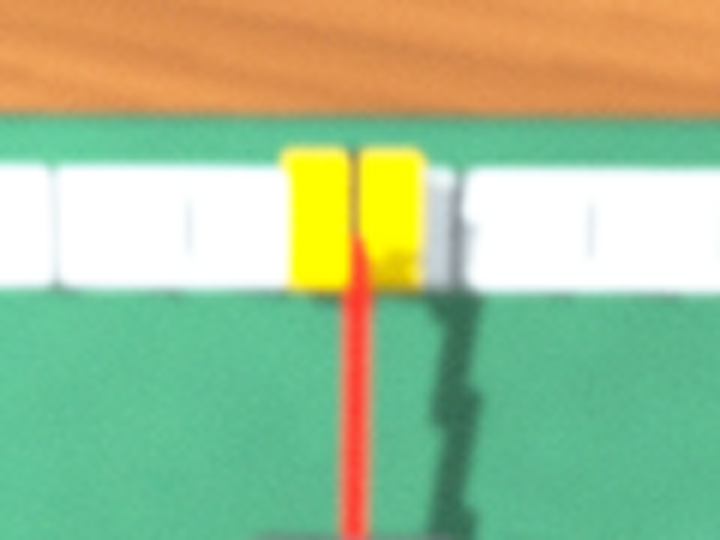

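The pointer tip (358,240) sits on the marker's black line (354,200), within about 0.5 mm, so the stop is set. Next I'll locate the grey console.

Run:
```python
from h import *
c=read_camera("top"); x0,y0=262,155
im=c["color"][155:210,262:317]; r,g,b=[im[...,i].astype(int) for i in range(3)]
m=((r>150)&(g>110)&(b<90)).astype(np.uint8)
k,l,s,ce=cv2.connectedComponentsWithStats(m)
for i in range(1,k):
    if s[i,4]>15:
        v,u=np.nonzero(l==i); P=np.array([atz(c,(a+x0,d+y0),.155) for a,d in zip(u,v)])[:,:2]
        w=cv2.fitLine((P*1000).astype(np.float32),cv2.DIST_HUBER,0,.01,.01).ravel()
        print(s[i],P.mean(0),P.min(0),P.max(0),"ang",np.degrees(np.arctan2(w[1],w[0])))
gm=((g>110)&(r<80)&(b<90)); v,u=np.nonzero(gm); print("green",len(u),atz(c,(u.mean()+x0,v.mean()+y0),.098))
for q in("console","guard","start_top"):
  for n,z in(("top",{"console":0,"guard":.152,"start_top":.1}[q]),("side",{"console":0,"guard":.152,"start_top":.1}[q])):
    C=c if n=="top" else read_camera("side")
    for a in mark_of(q,n)[:4]: print(q,n,np.round(a["location"],1),round(a["conf"],2),atz(C,a["location"],z))
```

```text
[   0    0   55   55 1156] [0.5309 0.2272] [0.4603 0.1138] [0.6334 0.2825] ang 29.991179
[ 44   0  11  16 109] [0.6075 0.123 ] [0.5832 0.1126] [0.6314 0.1442] ang -1.2902485
green 14 [0.544  0.2016 0.098 ]
console top [292.  193.8] 0.93 [0.5329 0.2007 0.    ]
console top [250.2 141.8] 0.79 [0.7197 0.3475 0.    ]
console top [293.3 266.6] 0.69 [0.2838 0.1964 0.    ]
console side [290.9 253.5] 0.9 [0.5295 0.2104 0.    ]
console side [209.7 256.6] 0.61 [0.725 0.335 0.   ]
guard top [287.6 183.8] 0.96 [0.541  0.2022 0.152 ]
guard top [291.1 268.2] 0.96 [0.2802 0.1913 0.152 ]
guard top [241.9 128.6] 0.88 [0.7209 0.3475 0.152 ]
guard side [290.1 205.7] 0.82 [0.5361 0.197  0.152 ]
guard side [376.3 233. ] 0.67 [0.2799 0.2076 0.152 ]
guard side [200.  213.2] 0.55 [0.7231 0.3469 0.152 ]
start_top top [245.8 131.1] 0.63 [0.7283 0.3448 0.1   ]
start_top top [289.  191.9] 0.4 [0.5236 0.2023 0.1   ]
start_top side [290.3 221.9] 0.57 [0.5361 0.1983 0.1   ]
start_top side [202.  228.2] 0.56 [0.7294 0.3425 0.1   ]
start_top side [374.4 250.5] 0.51 [0.2796 0.2096 0.1   ]
```

Run:
```python
from h import *
print(rel([.46,.20,.30],down(np.pi)))
```

```text
[   0.    -0.     9.1  -36.3 -430.9  -14.5]
```

>>> jog_arm:
  series:
    - [0,0,0,-5,-40,-15,0]
    - [0,0,0,-10,-85,-15,0]
    - [0,0,4,-15,-130,-15,0]
    - [0,0,9,-20,-175,-15,0]
    - [0,0,9,-25,-220,-15,0]

```text
clock: 9.75
ee_pos: [0.5039, -0.0047, 0.3008]
ee_rot: [1.0, 0.0, 0.0, 0.0]
wrist_force: [0.7, 0.1, 0.8]
width: 0.0006
gripper_force: 0.0
```

Run:
```python
from h import *
print(rel([.46,.20,.30],down(np.pi)))
```

```text
[   0.    -0.     0.   -43.8 -204.8    0.7]
```

>>> jog_arm:
  series:
    - [0,0,0,-10,-45,0,0]
    - [0,0,0,-20,-90,0,0]
    - [0,0,0,-30,-135,0,0]
    - [0,0,0,-40,-180,0,0]
    - [0,0,0,-44,-203,0,0]

```text
clock: 10.25
ee_pos: [0.4583, 0.201, 0.3011]
ee_rot: [1.0, 0.004, 0.0, -0.001]
wrist_force: [0.4, -0.6, 0.3]
width: 0.0001
gripper_force: 0.0
```

>>> jog_arm:
  series:
    - [0,0,0,0,0,0,0]
    - [0,0,0,0,0,0,0]

```text
clock: 10.45
ee_pos: [0.4602, 0.1963, 0.3005]
ee_rot: [1.0, 0.001, 0.0, 0.0]
wrist_force: [0.1, -0.2, 0.1]
width: 0.0006
gripper_force: 0.0
```

Run:
```python
from h import *
print(state()["ee_pos"])
c=read_camera("wrist")
for q,z in(("console",0),("guard",.152),("start_top",.1)):
    for a in mark_of(q,"wrist")[:2]: print(q,np.round(a["location"],1),round(a["conf"],2),atz(c,a["location"],z))
h=cv2.cvtColor(c["color"],cv2.COLOR_RGB2HSV)
def pts(m,z,n):
    k,l,s,ce=cv2.connectedComponentsWithStats(m.astype(np.uint8))
    for i in range(1,k):
        if s[i,4]>80:
            v,u=np.nonzero(l==i); P=np.array([dep(c,t) if z is None else atz(c,t,z) for t in list(zip(u,v))[::4] if z or dep(c,t) is not None])
            w=cv2.fitLine((P[:,:2]*1000).astype(np.float32),cv2.DIST_HUBER,0,.01,.01).ravel()
            print(n,s[i],P.mean(0),P.min(0),P.max(0),"ang",np.degrees(np.arctan2(w[1],w[0])))
pts((h[...,0]>20)&(h[...,0]<30)&(h[...,1]>200)&(h[...,2]>130),.156,"bar")
pts((h[...,0]>45)&(h[...,0]<75)&(h[...,1]>150)&(h[...,2]>90),None,"green")
save(c,"w5.png",None,1)
```

```text
[0.4602 0.1963 0.3005]
console [311.1  97.5] 0.97 [0.534  0.2037 0.    ]
guard [308.5 101.3] 0.97 [0.5319 0.2038 0.152 ]
start_top [312.2 101.6] 0.58 [0.5308 0.2014 0.1   ]
bar [ 234   76  152   20 1424] [0.5439 0.2026 0.156 ] [0.5375 0.1454 0.156 ] [0.5503 0.2607 0.156 ] ang 88.358536
bar [ 235  110  148   19 1399] [0.5184 0.2041 0.156 ] [0.5117 0.1464 0.156 ] [0.5253 0.2616 0.156 ] ang 87.934
bar [289 174  81  18 501] [0.4652 0.1873 0.156 ] [0.4599 0.1543 0.156 ] [0.4743 0.2192 0.156 ] ang 80.74895
green [291  92  39  21 655] [0.5308 0.203  0.0987] [0.5211 0.1852 0.0824] [0.5393 0.222  0.1051] ang 87.03032
```

View pics/w5.png

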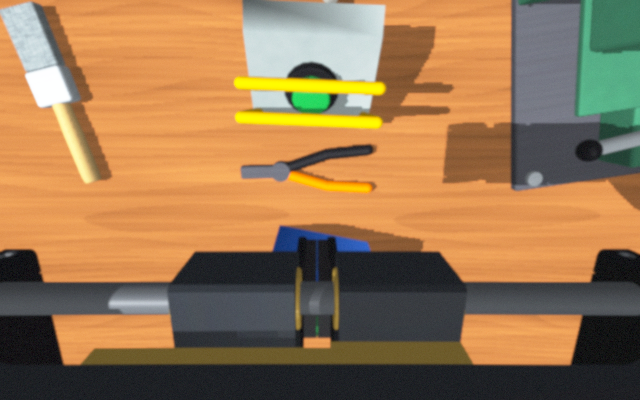

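The wrist view shows the guard bars at rows 85 and 119 and the green button at (311,98), which puts the console origin at (0.532, 0.203) with yaw of about -2°. The pliers lie in front of it, low down. I'll stage with a 40° tilt.

```bash
cat >> h.py <<'E'
CY=np.radians(-1.85); CO=np.array([.532,.203,0]); Rz=R.from_rotvec([0,0,CY])
def btn(d,a=40,low=.003):  # TCP pose with tip d above button centre along the tool axis
    Rt=Rz*R.from_matrix(np.diag([1,-1,-1.]))*R.from_rotvec([0,np.radians(a),0])
    tip=CO+Rz.apply([-low*np.cos(.611),0,.1-low*np.sin(.611)])
    z=Rt.apply([0,0,1]); return tip-z*(d+.022),Rt
E
python3 - <<'E'
from h import *
p,Rt=btn(.1); print(p,Rt.as_matrix()); print(rel(p,Rt))
E
```

```text
[0.4512 0.2056 0.1917] [[ 0.7656 -0.0323  0.6425]
 [-0.0247 -0.9995 -0.0208]
 [ 0.6428  0.     -0.766 ]]
[ -0.6  40.    1.7  -9.5 -10.7 108.7]
```

>>> jog_arm:
  series:
    - [0,8,0,-40,-3,10,0]
    - [0,16,1,-40,-6,20,0]
    - [-0.3,24,1,-40,-10,30,0]
    - [-0.5,32,1.7,-30,-10.7,50,0]
    - [-0.6,40,1.7,-20,-10.7,80,0]

```text
clock: 11.15
ee_pos: [0.4207, 0.2, 0.2701]
ee_rot: [0.968, -0.01, 0.251, -0.006]
wrist_force: [-0.6, -0.3, 1.5]
width: -0.0
gripper_force: 0.0
```

>>> jog_arm:
  series:
    - [0,0,0,0,0,0,0]
    - [0,0,0,0,0,0,0]

```text
clock: 11.35
ee_pos: [0.4229, 0.196, 0.2704]
ee_rot: [0.968, -0.015, 0.25, -0.005]
wrist_force: [0.3, -0.3, 0.6]
width: 0.0005
gripper_force: 0.0
```

Run:
```python
from h import *
s=state(); print(s["ee_pos"],s["joints"],s["wrist_force"])
p,Rt=btn(.1); print(rel(p,Rt)); p,Rt=btn(.01); print(rel(p,Rt))
```

```text
[0.4229 0.196  0.2704] [ 0.2858 -0.0632 -0.9428  2.213   0.4533  0.606  -2.5968] [ 0.2815 -0.3059  0.5837]
[ -1.   11.   -0.3 -13.7  -9.1  82.5]
[ -1.   11.   -0.3   3.5  -7.6 170.9]
```

>>> jog_arm:
  series:
    - [-1,5,0,-14,-9,20,0]
    - [-1,11,0,-14,-9,40,0]
    - [-1,11,0,-14,-9,60,0]
    - [-1,11,0,-14,-9,82,0]
    - [-1,11,0,-14,-9,82,0]

```text
clock: 11.85
ee_pos: [0.4117, 0.1692, 0.2354]
ee_rot: [0.939, -0.013, 0.343, -0.006]
wrist_force: [0.1, 1.1, 0.5]
width: 0.0003
gripper_force: 0.0
```

Run:
```python
from h import *
s=state(); print(s["ee_pos"],s["joints"],s["wrist_force"])
p,Rt=btn(.1); print(rel(p,Rt)); p,Rt=btn(.01); print(rel(p,Rt))
```

```text
[0.4117 0.1692 0.2354] [ 0.8612 -0.2684 -1.3785  2.4039  0.5095  0.2138 -2.6596] [0.059  1.0962 0.4696]
[ -1.3  -0.2  -0.2   0.9 -36.3  58.9]
[ -1.3  -0.2  -0.2   0.7 -34.2 148.9]
```

The arm is at its limits (joint 7 at -2.66, joint 3 at -1.38). The gripper is symmetric, so I'll untilt and turn it half round the other way, which makes joint 7 grow.

Run:
```python
from h import *
print(rel([.48,.20,.30],down(np.pi)))
```

```text
[ -0.7 -40.2  -1.5  92.9 -33.5  -5.2]
```

>>> jog_arm:
  series:
    - [0,-8,0,30,-7,-10,0]
    - [0,-16,-1,60,-14,-10,0]
    - [0,-24,-1,80,-20,-10,0]
    - [0,-32,-1.5,93,-28,-5,0]
    - [-0.7,-40,-1.5,93,-33,-5,0]

```text
clock: 12.35
ee_pos: [0.4845, 0.2056, 0.3015]
ee_rot: [1.0, 0.003, 0.004, -0.004]
wrist_force: [0.1, -0.5, 0.6]
width: 0.0004
gripper_force: 0.0
```

>>> jog_arm:
  series:
    - [0,0,-8.5,0,0,0,0]
    - [0,0,-17,0,0,0,0]
    - [0,0,-25.5,0,0,0,0]
    - [0,0,-34,0,0,0,0]
    - [0,0,-42,0,0,0,0]

```text
clock: 12.85
ee_pos: [0.4817, 0.2057, 0.3002]
ee_rot: [0.931, 0.365, 0.007, -0.001]
wrist_force: [0.1, -0.3, 0.1]
width: 0.0007
gripper_force: 0.0
```

>>> jog_arm:
  series:
    - [0,0,-8.5,0,0,0,0]
    - [0,0,-17,0,0,0,0]
    - [0,0,-25.5,0,0,0,0]
    - [0,0,-34,0,0,0,0]
    - [0,0,-42,0,0,0,0]

```text
clock: 13.35
ee_pos: [0.4817, 0.2057, 0.3002]
ee_rot: [0.739, 0.674, 0.007, 0.002]
wrist_force: [-0.7, 0.4, -0.0]
width: 0.0006
gripper_force: 0.0
```

Run:
```python
from h import *
s=state(); print(s["ee_pos"],s["joints"],s["wrist_force"])
print(rel([.48,.20,.30],down(0)))
```

```text
[0.4817 0.2057 0.3002] [ 0.5257  0.4759 -1.353   1.7778  0.4907  1.2753 -1.0402] [-0.7413  0.4469 -0.0308]
[  0.8   0.2 -95.2  -5.8  -1.2   0.1]
```

>>> jog_arm:
  series:
    - [0,0,-8.5,0,0,0,0]
    - [0,0,-17,0,0,0,0]
    - [0,0,-25.5,0,0,0,0]
    - [0,0,-34,0,0,0,0]
    - [0,0,-42,0,0,0,0]

```text
clock: 13.85
ee_pos: [0.4817, 0.2057, 0.3002]
ee_rot: [0.448, 0.894, 0.005, 0.004]
wrist_force: [0.0, 0.5, 0.1]
width: 0.0003
gripper_force: 0.0
```

>>> jog_arm:
  series:
    - [0,0,-8.5,0,0,0,0]
    - [0,0,-17,0,0,0,0]
    - [0,0,-25.5,0,0,0,0]
    - [0,0,-34,0,0,0,0]
    - [0,0,-42,0,0,0,0]

```text
clock: 14.35
ee_pos: [0.4817, 0.2057, 0.3002]
ee_rot: [0.098, 0.995, 0.004, 0.006]
wrist_force: [0.3, 0.1, -0.2]
width: 0.0005
gripper_force: 0.0
```

```bash
sed -i 's/np.diag(\[1,-1,-1.\])/np.diag([-1,1,-1.])/; s/np.radians(a),0\])/-np.radians(a),0])/' h.py
python3 - <<'E'
from h import *
s=state(); print(s["ee_pos"],s["joints"],s["wrist_force"])
p,Rt=btn(.1); print(p,Rt.as_matrix(),rel(p,Rt))
E
```

```text
[0.4817 0.2057 0.3002] [ 0.5314  0.4867 -1.369   1.7776  0.5029  1.2821  0.414 ] [ 0.3317  0.1319 -0.1931]
[0.4512 0.2056 0.1917] [[-0.7656  0.0323  0.6425]
 [ 0.0247  0.9995 -0.0208]
 [-0.6428 -0.     -0.766 ]] [ -2.9 -39.3  -9.1  31.1  -6.9 108.1]
```

>>> jog_arm:
  series:
    - [0,-8,-9,15,-2,15,0]
    - [-1,-16,-9,20,-7,30,0]
    - [-2,-24,-9,25,-7,45,0]
    - [-2.5,-32,-9,25,-7,60,0]
    - [-2.9,-39,-9,28,-7,80,0]

```text
clock: 14.85
ee_pos: [0.4552, 0.2002, 0.2303]
ee_rot: [0.023, 0.952, -0.013, 0.305]
wrist_force: [0.9, -0.6, 0.3]
width: 0.0004
gripper_force: 0.0
```

>>> jog_arm:
  series:
    - [0,0,0,0,0,0,0]
    - [0,0,0,0,0,0,0]

```text
clock: 15.05
ee_pos: [0.456, 0.2013, 0.2305]
ee_rot: [0.023, 0.953, -0.012, 0.302]
wrist_force: [-0.2, 0.3, 0.1]
width: 0.0006
gripper_force: 0.0
```

Run:
```python
from h import *
s=state(); print(s["ee_pos"],s["joints"],s["wrist_force"])
for d in(.1,.05,.01): p,Rt=btn(d); print(p,rel(p,Rt))
```

```text
[0.456  0.2013 0.2305] [ 0.3831  0.1609 -1.1923  2.2553  1.0833  0.6805 -0.0795] [-0.1511  0.3152  0.0975]
[0.4512 0.2056 0.1917] [-1.  -4.9 -0.5 26.4  4.5 28.8]
[0.4833 0.2046 0.1534] [-1.  -4.9 -0.5 22.1  5.4 78.6]
[0.509  0.2037 0.1228] [ -1.   -4.9  -0.5  18.7   6.1 118.4]
```

The half turn solved it, and all joints are now well inside their ranges. Next is the staging pose.

>>> jog_arm:
  series:
    - [-0.5,-2.5,-0.5,13,2,8,0]
    - [-1,-5,-0.5,26,4.5,20,0]
    - [-1,-5,-0.5,26,4.5,29,0]
    - [-1,-5,-0.5,26,4.5,29,0]
    - [-1,-5,-0.5,26,4.5,29,0]

```text
clock: 15.55
ee_pos: [0.4526, 0.2038, 0.1919]
ee_rot: [0.018, 0.939, -0.006, 0.344]
wrist_force: [0.3, -0.3, -0.0]
width: 0.0006
gripper_force: 0.0
```

Run:
```python
from h import *
s=state(); print(s["ee_pos"],s["joints"],s["wrist_force"])
for d in(.05,.01,0,-.008): p,Rt=btn(d); print(p,rel(p,Rt))
c=read_camera("side"); save(c,"s6.png",(220,130,420,280),4)
```

```text
[0.4526 0.2038 0.1919] [ 0.2199  0.2522 -1.1121  2.3542  1.4426  0.7422 -0.4733] [ 0.2794 -0.2853 -0.0373]
[0.4833 0.2046 0.1534] [-0.2  0.2 -0.3  1.5  1.9 49.2]
[0.509  0.2037 0.1228] [-0.2  0.2 -0.3  1.6  2.1 89.2]
[0.5154 0.2035 0.1151] [-0.2  0.2 -0.3  1.6  2.1 99.2]
[0.5205 0.2034 0.109 ] [ -0.2   0.2  -0.3   1.7   2.1 107.2]
```

View pics/s6.png

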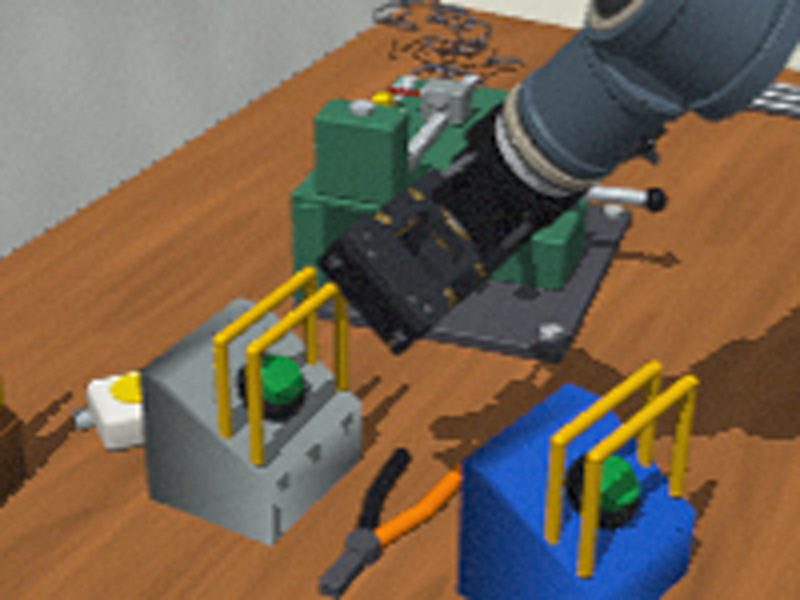

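The hand stands tilted in front of the grey console's bars, clear of everything, and its line passes under the front bar to the button at (280,380). I'll advance carefully.

>>> jog_arm:
  series:
    - [0,0,0,1.5,2,25,0]
    - [0,0,0,1.5,2,45,0]
    - [0,0,0,1.5,2,65,0]
    - [0,0,0,1.5,2,80,0]
    - [0,0,0,1.5,2,88,0]

```text
clock: 16.1
ee_pos: [0.5084, 0.2022, 0.1229]
ee_rot: [0.018, 0.939, -0.008, 0.344]
wrist_force: [-0.0, 0.6, 0.4]
width: 0.0006
gripper_force: 0.0
```

>>> jog_arm:
  series:
    - [0,0,0,0,0,3,0]
    - [0,0,0,0,0,6,0]
    - [0,0,0,0,0,8,0]
    - [0,0,0,0,0,8,0]

```text
clock: 16.5
ee_pos: [0.5121, 0.2024, 0.1173]
ee_rot: [0.017, 0.939, -0.007, 0.344]
wrist_force: [-0.4, -0.2, -0.1]
width: 0.0006
gripper_force: 0.0
```

Run:
```python
from h import *
s=state(); print(s["ee_pos"],s["joints"],s["wrist_force"])
for d in(0,-.008): p,Rt=btn(d); print(p,rel(p,Rt))
```

```text
[0.5121 0.2024 0.1173] [ 0.1237  0.5221 -0.9765  2.321   1.7563  0.8641 -0.6523] [-0.3913 -0.2169 -0.069 ]
[0.5154 0.2035 0.1151] [-0.3  0.3 -0.1 -1.1  1.3  3.8]
[0.5205 0.2034 0.109 ] [-0.3  0.3 -0.1 -1.   1.3 11.8]
```

Not touching yet. I'll press in small steps and watch the force (fully down takes 6 N).

>>> jog_arm:
  series:
    - [0,0,0,-0.5,1,3,0]
    - [0,0,0,-0.5,1,6,0]
    - [0,0,0,-0.5,1,9,0]
    - [0,0,0,-0.5,1,12,0]
    - [0,0,0,-0.5,1,12,0]

```text
clock: 17.0
ee_pos: [0.5196, 0.2034, 0.1082]
ee_rot: [0.016, 0.939, -0.008, 0.344]
wrist_force: [-5.6, -1.5, 6.4]
width: 0.0007
gripper_force: 5.0
```

>>> jog_arm:
  series:
    - [0,0,0,0,0,2,0]
    - [0,0,0,0,0,2,0]

```text
clock: 17.2
ee_pos: [0.5198, 0.2035, 0.1077]
ee_rot: [0.015, 0.938, -0.008, 0.345]
wrist_force: [-17.1, -4.4, 22.0]
width: 0.0006
gripper_force: 13.8
```

It has bottomed out: the force rises steeply with almost no travel. Withdrawing along the tool axis.

>>> jog_arm:
  series:
    - [0,0,0,0,0,-15,0]
    - [0,0,0,0,0,-35,0]
    - [0,0,0,0,0,-60,0]
    - [0,0,0,0,0,-90,0]
    - [0,0,0,0,0,-115,0]

```text
clock: 17.7
ee_pos: [0.4466, 0.2061, 0.1948]
ee_rot: [0.017, 0.939, -0.007, 0.344]
wrist_force: [-0.1, -0.3, 0.8]
width: 0.0004
gripper_force: 0.0
```

>>> jog_arm:
  series:
    - [0,0,0,0,0,-10,0]
    - [0,0,0,0,0,-10,0]
    - [0,0,0,0,0,-10,0]

```text
clock: 18.0
ee_pos: [0.4413, 0.2057, 0.2019]
ee_rot: [0.017, 0.939, -0.008, 0.344]
wrist_force: [0.2, 0.4, -0.5]
width: 0.0002
gripper_force: 0.0
```

Run:
```python
from h import *
s=state(); print(s["ee_pos"],s["wrist_force"],s["clock"])
c=read_camera("side"); C=read_camera("top")
o=np.zeros((560,800,3),np.uint8)
o[:,:400]=cv2.resize(c["color"][170:282,250:330],(400,560),interpolation=cv2.INTER_CUBIC)
o[:300,400:]=cv2.resize(C["color"][130:160,405:445],(400,300),interpolation=cv2.INTER_CUBIC)
cv2.imwrite("pics/f.png",o[:,:,::-1])
```

```text
[0.4413 0.2057 0.2019] [ 0.1933  0.3538 -0.4735] 18.0
```

View pics/f.png

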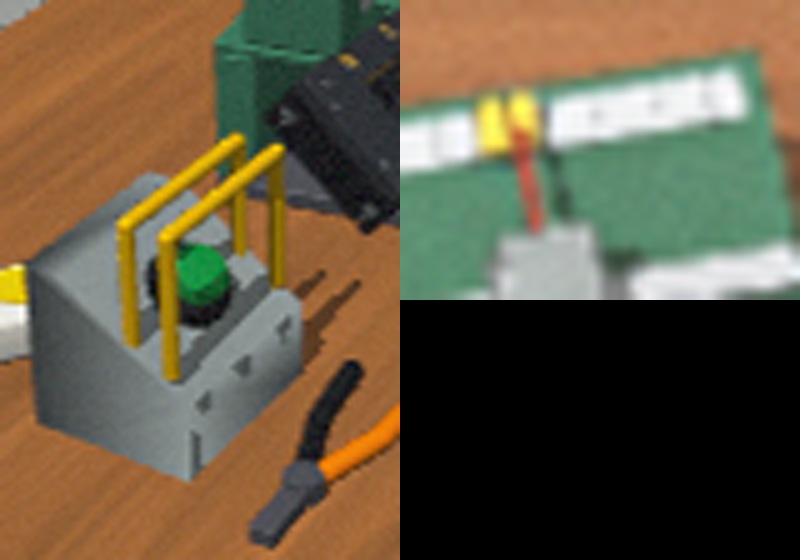

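The button is up again, the pliers are untouched, and the pointer still stands at the marker. The arm is clear, so I'm handing in.

```bash
python3 -c "
from station import hand_in
print(hand_in())"
```

```text
the job is handed in; nothing more can be done
None
```

I handed the job in at about 18 s on the robot's clock, with no verdict returned: the close wrist view put the stop's pointer about 0.5 mm from the marker line (a coarser last overhead view suggested nearer 2 mm, still inside the 3 mm limit), the start button was then pressed until it bottomed out and came back up, and I never touched the pliers, tape measure or brush.

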